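Power the bench inspection lamp and hold its mast up

ROBOT

A 7-joint arm with a two-finger parallel gripper is mounted at the origin on the work surface. World frame = base frame: x ahead of the robot, y to its left, z up, the work surface at z = 0. Lengths are in mm, angles in rad, forces in N, time in s.
With the tool pointing down it reaches from about 400 to 875 mm from the base axis. Payload 4.4 kg.
Tool frame: the origin (TCP) lies on the centre line of the jaws, within the pads' length; the fingertips stand 25 mm ahead of it and the grasp point (between the pads) lies 6 mm ahead of it (ctrl.finger_overhang is the distance from the TCP to the fingertips, in mm); z points along the fingers, y is the line along which they close (so a half turn about z gives the same grasp; the last joint's range is limited). The gripper opens to 85 mm and grips with 20 to 120 N. Pads are 22 mm wide; open, the fingers measure 114 mm over their backs; the gripper's body (76 mm by 85 mm) begins 54 mm behind the grasp point. The pads swing forward as they close: fully open they stand 13 mm farther back than shut.
Start: joints at [-1.217, 0.628, 0.038, 1.517, -0.027, 0.996, -0.02], TCP at [264.905, 593.585, 256.313] pointing down, gripper open.
Joint ranges: [-3.06, 3.06], [-0.37, 2.12], [-1.25, 1.32], [0.18, 2.47], [-1.1, 4.24], [0.23, 1.98], [-2.94, 2.94]. Speed limits (rad/s): [2.57, 2.57, 3.14, 3.14, 3.14, 3.14, 3.14].

INTERFACE

Orientations are given as [roll, pitch, yaw] about the fixed x, y, z axes, in that order (R = Rz(yaw) Ry(pitch) Rx(roll)).
In Python, from cell import ctrl gives the robot as it stands. The module is installed in compiled form; this text tells all that it offers.
- The arm moves only by the tool play_rows, never from a script. Its argument "targets" is a list of rows, each a list of 5 numbers: the closure, from 0 (fully open) to 1 (shut), then the shift along the tool's x, y, z in cm, then the turn about the tool's z in degrees. In form: [[gripper, dx, dy, dz, spin], ...]. A call has 1 to 10 rows; each row is the pose to reach, as a shift and turn from the pose commanded when the call began, along the tool's axes at that moment; what a row does not reach only later rows make up. A row lasts 1/10 s, in which the tool goes at most 50 mm and 8.59 degrees, less where a joint would pass 70% of its speed; a pose out of reach is approached as far as the arm can. A call with a gripper value outside its range is refused whole. The fingers move at their own pace and stop on an object; the grip force is fixed at half the most. Time passes only in rows, so rows that repeat a pose let the fingers close. It gives the time, the measured TCP pose, the force, the opening and the grip force at its end, in the units of the state.
- ctrl.read_state(): the state, without advancing time (a new reading comes with each control period).
- ctrl.get_image(name): name is "scene" or "top" or "wrist"; returns (picture, depth): 420x560x3 uint8, red, green, blue; 420x560 float32, mm along the optical axis (not along the pixel's ray), 0 where there is no reading.
- ctrl.calibration(name): a dict with "vfov" (degrees; the focal length in pixels is half the picture's height over the tangent of half this angle, whatever the lens; pixels are square), "cx", "cy" (the principal point, pixels), "extrinsics" (4x4, takes a point from camera to world coordinates); the wrist camera has in their place "mount" (4x4, takes a point from camera to tool coordinates, whose origin is the TCP and whose axes are the flange's). Camera axes: x right, y down, z forward; pixel columns grow to the right and rows downward; lengths in mm; the calibration is good to about 2 mm. A picture is of the moment at which its call begins: read the wrist's pose just before it. calibration takes no time and is no camera call.
- ctrl.finish_job(): hands the job in; it is judged then, once.
Trained networks look in the newest picture that a camera, given by its name, has taken for a name from the list of things; names that differ only in an ending like _2 or _b are one class to them, and where a whole thing is asked for, a point or a joint stands for the part that bears it (a point fixed in the world has none). Each returns a list of dicts, best first, with "confidence" (0 to 1); they miss things now and then, are a little off and sometimes report something else, mostly with a low value. They report only what shows in the picture. A call takes as long as a camera call. They do not tell look-alikes from the thing itself.
- ctrl.search_frame(camera, name): "bbox" ([left, top, right, bottom] in pixels, round what is visible of it).
- ctrl.trace(camera, name): "pixels" (420x560 bool, what is visible of it) and "bbox" ([left, top, right, bottom] in pixels, round what is visible of it).
The state is a dict: "clock": time; "qpos": joint angles; "qd": joint speeds; "tau": joint torques, N m; "eef_pos": TCP position; "tool_rot": TCP orientation; "force": force on the tool from outside, world axes, zero at the start; "torque": the same for the moment, N m; "width": finger opening in mm; "gripper_force": force on a finger pad.
Only numpy, scipy, OpenCV 4.12 (cv2) and the standard library are available. Lean on these libraries where they do the work, as an engineer would, in place of code of your own. Each camera call takes 0.05 s, during which the arm holds its last target. There are 200 camera calls.

TASK

First slide the battery pack into the dock on the inspection lamp's base, in from the open mouth and under the lips, until it is fully home against the end stop and the catch pops up behind it, and let go of it. Then pinch the grip at the top of the mast so that its side button is squeezed in, pull the mast straight up past its first stop to the second stop at full extension, and finish while still holding it up there with the button squeezed, so that your grip and not the latch carries it. Leave the other things on the bench alone.

Things in the scene. Friction and masses are not known exactly. Their poses are not given: they have to be found in the camera images.
- lamp: fixed bench lamp: grey base plate 280 x 100 x 5 mm with an aluminium battery dock at its near end and an upright steel tube (30 mm thick, top 135 mm above the bench) at its far end, out of which a mast telescopes. Origin on the bench, on the plate's centre line; x runs from the dock mouth (plate end at -150 mm) to the tube (axis at x 85 mm, y 0); z up. Yaw within 0.3 rad of the robot's x
- dock_seat (a point): point on the dock floor (5 mm above the bench) under the battery's origin when it is fully home; axes as the lamp's. The battery slides in along +x. The channel between the guides is 47 mm wide from 45 mm before this point on; before that the mouth flares to about 60 mm. The end stop's face is 33 mm past this point, its top 45 mm above the bench
- lips (a point): near end of the dock's two lips, at the height of their tops (17.5 mm above the bench), on the centre line, 5 mm before dock_seat. From here to the end stop the lips leave a slot 37 mm wide for the battery's body and 8.5 mm of height under them for its foot
- dock_mouth (a point): point on the dock floor in the open mouth, 82 mm before dock_seat on the same line; axes as the lamp's. A battery lowered here with its origin on this point and its length along x is clear of lips, guides and catch, and slides straight along +x to dock_seat
- catch (a joint): spring catch of the dock: a round steel bump on the dock floor, 39.5 mm before dock_seat, standing 2.5 mm proud. 0 = up, 0.003 m = pressed down. The battery presses it down while sliding over it (about 5 N of push); it pops up behind the battery's rear edge when the battery is fully home
- battery: loose battery pack, 0.14 to 0.26 kg: grey ribbed body 56 x 30 mm on a black foot 64 x 44 mm, 6 mm high; 50 mm high in all; stands upright. Both ends alike, either may go in first. Origin: centre of the underside; x along its length, y across its 30 mm width. Gripped across y with the fingertips 18 mm or more above its underside, the fingers pass over the dock's lips
- grip (a point): centre of the black grip block on top of the mast, on its axis; moves with it (158 mm above the bench when down); axes as the lamp's. Block 28 mm along x, 36 mm high, plain side at y -17.5 mm. A steel push button, 22 mm along x, 28 mm high, stands out of the +y side: face at y 24.5 mm when out, 17.5 mm fully in. Pinch along y from above: fully squeezed it is 35 mm wide, centred here
- magnifier (a point): centre of the black ring magnifier carried by the mast, 85 mm in the lamp's +x from the mast's axis and 12 mm below the grip's centre; 91 mm outer diameter, 15 mm thick, lying level
- button (a joint): travel of the push button in the grip: 0 = out, 0.007 m = fully in; spring of 3 N rising to 8 N. It draws in the latch: the mast slides only while the button is in by more than 0.004 m; let out, the latch locks the mast in the next hole it comes to (mast at 0, 0.050 and 0.100 m)
- mast (a joint): height by which the mast is drawn out, straight up: 0 = down and locked (start), 0.050 m = first stop, 0.100 m = second stop, the hard end of its travel. The mast weighs about 4 N and sinks back if let go between stops
- watch_case: bystander: round steel watch case, 42 mm across, 12 mm high; origin at the centre of its underside
- loupe: bystander: black eye loupe, 38 mm across, 36 mm high; origin at the centre of its underside
- parts_tin: bystander: closed round aluminium tin, 67 mm across, 29 mm high; origin at the centre of its underside
Things that resemble listed ones, but are neither listed nor needed, are in the scene too. Leave any blue, brown or orange look-alike of the battery alone.

How it is judged:
By the outcome, as a careful person would: the job done as asked, in the order asked, and still so for the second after the job is handed in, while the arm keeps its last pose, push and grip.
It also fails if it takes over 64 s, if anything falls off the work surface, if the arm or the gripper's body presses on something with over 40 N, if the wrist force passes 120 N, or if a joint passes its speed limit or range.

## Working session

There is one attempt and no reset: what is moved stays moved. The work goes in short steps, Python scripts to look and compute and a tool call to move; the robot and the scene stay as the last step left them, time stands still between calls to the robot, and variables do not carry over. Pictures are saved under pics/ and viewed, at most 10 in all, crops included, and the job is handed in when it is done.

Besides the shell and the picture viewer there is one more tool, called after "Request:" as name(argument=value, ...), one argument or row to a line, values as JSON. play_rows: Moves the arm, as the interface text tells. Its arguments: {"type":"object","properties":{"targets":{"type":"array"}},"required":["targets"]}

```bash
mkdir -p pics; cat > h.py <<'E'
import numpy as np,cv2
from cell import ctrl
from scipy.spatial.transform import Rotation as R
def T():
    s=ctrl.read_state();M=np.eye(4);M[:3,:3]=R.from_euler('xyz',s['tool_rot']).as_matrix();M[:3,3]=s['eef_pos'];return M
def cam(n):
    c=ctrl.calibration(n)
    E=np.array(c['extrinsics']) if 'extrinsics' in c else T()@np.array(c['mount'])
    return 210/np.tan(np.radians(c['vfov'])/2),c['cx'],c['cy'],E
def shot(n,save=None):
    C=cam(n);im,d=ctrl.get_image(n)
    if save: cv2.imwrite(f'pics/{save}.png',im[:,:,::-1])
    f,cx,cy,E=C
    v,u=np.mgrid[:420,:560]
    P=np.stack([(u-cx)/f*d,(v-cy)/f*d,d,np.ones_like(d)],-1)@E.T
    P=P[...,:3];P[d<=0]=np.nan
    return im,P,C
def proj(p,C):
    f,cx,cy,E=C
    q=np.linalg.inv(E)@np.r_[p,1];return q[0]/q[2]*f+cx,q[1]/q[2]*f+cy
E
python3 - <<'E'
from h import *
np.set_printoptions(precision=1,suppress=True)
for n in('top','scene'):
    im,P,C=shot(n,n);np.save(f'P_{n}.npy',P)
    for k in('battery','grip','magnifier','lamp'):
        for r in ctrl.trace(n,k)[:5]:
            m=r['pixels'];p=P[m];p=p[~np.isnan(p[:,0])]
            print(n,k,round(r['confidence'],2),r['bbox'],np.median(p,0) if len(p) else '', np.percentile(p[:,2],98) if len(p) else '')
a=cv2.imread('pics/top.png');b=cv2.imread('pics/scene.png')
cv2.imwrite('pics/both.png',cv2.resize(np.vstack([a,b]),(800,1200))[:1200]) 
print(ctrl.read_state())
E
```

```text
top battery 0.94 [218.5, 209.3, 245.8, 238.9] [547.2 171.4  49.5] 54.16828500959913
top battery 0.85 [122.6, 211.7, 159.8, 239.2] [550.7 371.1  48.7] 54.17349642757309
top battery 0.77 [178.5, 146.3, 214.5, 174.5] [693.9 258.   48.2] 53.822764238315166
top battery 0.73 [176.8, 190.1, 203.8, 225.5] [588.3 263.1  48.8] 53.802499581954756
top grip 0.77 [315.0, 103.9, 357.6, 170.7] [730.1 -40.5 152.1] 178.27237376985704
top grip 0.45 [282.3, 101.6, 359.7, 287.5] [600.5 -20.6   7.9] 176.68279385673824
top magnifier 0.75 [314.9, 103.2, 358.2, 173.2] [729.5 -39.9 152.2] 178.295468663349
top lamp 0.68 [279.1, 100.7, 356.9, 286.2] [602.1 -20.9   7.7] 176.5884960876075
scene battery 0.88 [348.9, 186.3, 375.0, 211.0] [703.6 248.   34.5] 51.20014957931917
scene battery 0.83 [325.3, 137.9, 346.1, 162.4] [559.2 366.8  27.7] 50.94766100984201
scene battery 0.79 [283.5, 182.4, 305.5, 210.0] [558.1 161.6  33.7] 50.98529357301981
scene battery 0.56 [313.8, 164.7, 339.7, 196.7] [597.  256.9  30.9] 51.03830857789105
scene grip 0.59 [279.3, 217.6, 338.4, 286.5] [728.2 -45.  149.1] 175.4603648032166
scene magnifier 0.86 [274.4, 223.7, 336.9, 282.8] [729.4 -45.2 149.3] 175.47671707117934
scene lamp 0.68 [202.1, 208.4, 334.8, 301.4] [640.3 -36.2   9.7] 173.34996944384102
{'clock': 0.5, 'qpos': array([-1.2,  0.6,  0. ,  1.5, -0. ,  1. , -0. ]), 'qd': array([-0.,  0.,  0.,  0.,  0.,  0., -0.]), 'tau': array([ -0. , -56.3,   1.2, -19.4,   0. ,   0. ,   0. ]), 'eef_pos': array([264.9, 593.6, 256.3]), 'tool_rot': array([-3.1, -0. ,  2.7]), 'force': array([-0.9, -0.6, -0.1]), 'torque': array([0. , 0. , 0.1]), 'gripper_force': 0.0, 'width': 85.58370292722735}
```

View pics/top.png

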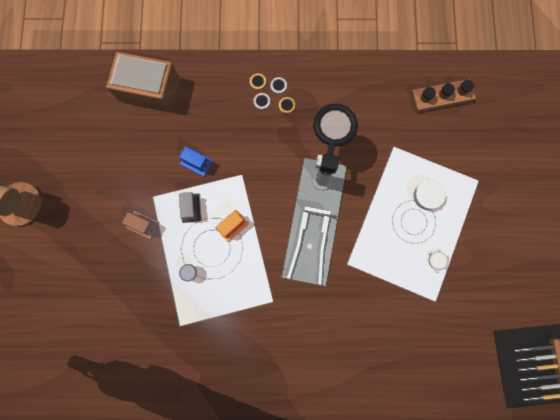

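View pics/scene.png

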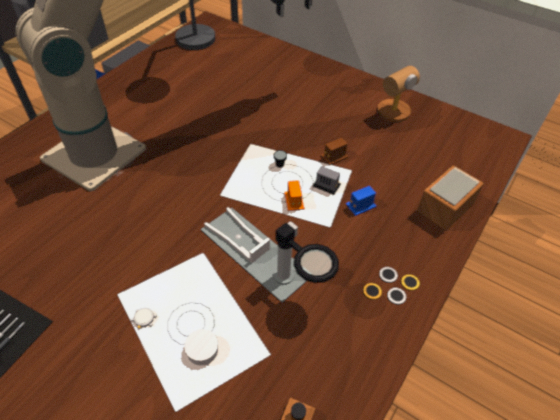

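Top view candidates: orange (231,225), brown (140,225), blue (196,160), grey/black (190,207). The grey body on a black foot at (190,207) fits the description. I'll confirm it in an enlarged crop and fit the poses.

```bash
python3 - <<'E'
from h import *
np.set_printoptions(precision=2,suppress=True)
P=np.load('P_top.npy');v,u=np.mgrid[:420,:560]
def rect(m):
    p=P[m][:,:2].astype(np.float32);return cv2.minAreaRect(p),len(p)
w=(abs(u-190)<18)&(abs(v-207)<22)
print('bat body top',rect(w&(P[...,2]>44)&(P[...,2]<58)))
print('bat all',rect(w&(P[...,2]>4)&(P[...,2]<58)))
r=(u>275)&(u<365)&(v>95)&(v<295)
print('plate',rect(r&(P[...,2]>2.5)&(P[...,2]<30)))
print('grip',rect(r&(P[...,2]>168)))
m=r&(P[...,2]>130)&(P[...,2]<163)&(v<150);
print('ring',cv2.minEnclosingCircle(P[m][:,:2].astype(np.float32)),rect(m))
print('stop',rect(r&(P[...,2]>38)&(P[...,2]<50)), 'lips',rect(r&(P[...,2]>14)&(P[...,2]<21)))
a=cv2.imread('pics/top.png')[180:250,110:250];b=cv2.imread('pics/top.png')[100:290,270:370]
A=cv2.resize(a,None,fx=3.4,fy=3.4,interpolation=3);B=cv2.resize(b,None,fx=3,fy=3,interpolation=3)
o=np.zeros((570,790,3),np.uint8);o[:A.shape[0],:A.shape[1]]=A;o[:570,480:780]=B;cv2.imwrite('pics/crop.png',o)
print(T());print(np.array(ctrl.calibration('wrist')['mount']),ctrl.calibration('wrist')['vfov'],ctrl.finger_overhang)
E
```

```text
bat body top (((591.6438598632812, 269.8121643066406), (57.081932067871094, 31.503612518310547), 4.326911449432373), 359)
bat all (((593.1444702148438, 271.3596496582031), (98.82091522216797, 77.7640609741211), 1.7735159397125244), 667)
plate (((630.3457641601562, -29.271629333496094), (209.74493408203125, 464.4325256347656), 89.96263885498047), 7385)
grip (((656.3683471679688, -27.506568908691406), (42.09619903564453, 28.413969039916992), 78.74798583984375), 295)
ring ((733.8396606445312, -47.749481201171875), 49.091007232666016) (((738.9557495117188, -46.98284912109375), (87.31722259521484, 89.7461166381836), 28.94456672668457), 1506)
stop (((610.9817504882812, -28.22292709350586), (56.64087677001953, 84.85113525390625), 69.2249755859375), 117) lips (((543.6826171875, -12.535537719726562), (74.66236877441406, 240.66854858398438), 77.44022369384766), 446)
[[ -0.91   0.41  -0.   264.89]
 [  0.41   0.91  -0.   593.55]
 [  0.    -0.    -1.   256.28]
 [  0.     0.     0.     1.  ]]
[[   0.     -0.96   -0.28   70.08]
 [   1.      0.      0.     -0.33]
 [  -0.     -0.28    0.96 -118.67]
 [   0.      0.      0.      1.  ]] 64.38109776217598 25.0
```

View pics/crop.png

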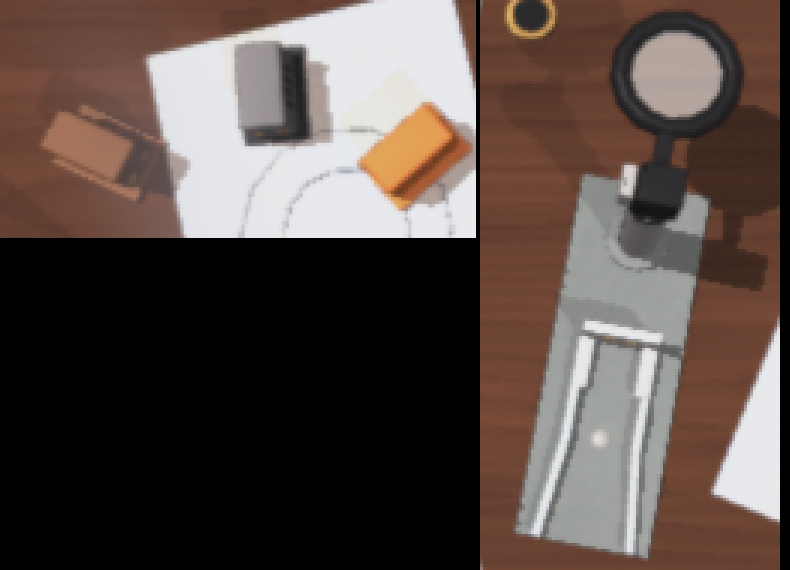

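Grey body on black foot confirmed at crop (270,90); the lamp lies to its right, yaw about -11°. I'll move over the battery.

Request:
play_rows(
  targets=[
    [0,-43,-16,7.6,-28.5],
    [0,-43,-16,7.6,-28.5],
    [0,-43,-16,7.6,-28.5],
    [0,-43,-16,7.6,-28.5],
    [0,-43,-16,7.6,-28.5],
    [0,-43,-16,7.6,-28.5],
    [0,-43,-16,7.6,-28.5],
    [0,-43,-16,7.6,-28.5],
    [0,-43,-16,7.6,-28.5],
    [0,-43,-16,7.6,-28.5],
  ],
)

```text
clock: 1.5
eef_pos: [596.9, 264.6, 179.3]
tool_rot: [-3.137, 0.002, -3.073]
force: [0.3, -1.1, 0.1]
width: 85.3
gripper_force: 0.0
```

Request:
play_rows(
  targets=[
    [0,0,0,0,0],
    [0,0,0,0,0],
  ],
)

```text
clock: 1.7
eef_pos: [591.3, 273.6, 180.3]
tool_rot: [3.14, -0.001, -3.063]
force: [-0.1, 0.3, 0.1]
width: 85.4
gripper_force: 0.0
```

```bash
python3 - <<'E'
from h import *
np.set_printoptions(precision=2,suppress=True)
M=T();im,P,C=shot('wrist','w1');Z=P[...,2]
for r in ctrl.trace('wrist','battery'):
    m=r['pixels'];print(r['confidence'],r['bbox'],np.nanmedian(P[m],0))
    for lo,hi in((43,57),(2,12)):
        q=(m&(Z>lo)&(Z<hi)).astype(np.uint8)
        q=cv2.morphologyEx(q,cv2.MORPH_OPEN,np.ones((5,5)))>0
        if q.sum()>50: print(lo,cv2.minAreaRect(P[q][:,:2].astype(np.float32)),np.median(Z[q]),q.sum())
print(M)
E
```

```text
0.92 [220.5, 266.2, 296.7, 351.0] [690.33 260.45  44.91]
43 ((698.2111206054688, 260.19781494140625), (55.12975311279297, 30.54480743408203), 63.54036331176758) 50.81414468948503 2093
2 ((684.07080078125, 259.55279541015625), (36.96049880981445, 72.32573699951172), 2.344648599624634) 7.037972827477233 683
0.69 [358.4, 122.3, 463.7, 203.9] [551.14 369.62  50.25]
43 ((552.6029052734375, 377.8498840332031), (55.972572326660156, 31.30406379699707), 65.66084289550781) 50.900146346043456 3000
2 ((552.7799682617188, 377.8739013671875), (64.31735229492188, 43.98954391479492), 64.96233367919922) 6.972986353682501 954
0.68 [117.1, 96.1, 218.0, 183.6] [549.16 181.97  50.24]
43 ((550.5402221679688, 175.11941528320312), (31.426435470581055, 55.55201721191406), 42.25922775268555) 50.86286890297734 3169
2 ((550.9489135742188, 173.76295471191406), (45.458805084228516, 66.48763275146484), 41.904502868652344) 6.986683731527933 997
0.6 [254.3, 158.0, 303.8, 239.8] [585.   270.27  50.44]
43 ((591.4004516601562, 270.1386413574219), (56.09931564331055, 31.149866104125977), 6.238540172576904) 50.91567423567534 2683
2 ((589.8558959960938, 270.37982177734375), (60.90058517456055, 43.178470611572266), 6.094824314117432) 7.005707651298678 689
[[ -1.    -0.08  -0.   591.33]
 [ -0.08   1.     0.   273.63]
 [  0.     0.    -1.   180.28]
 [  0.     0.     0.     1.  ]]
```

View pics/w1.png

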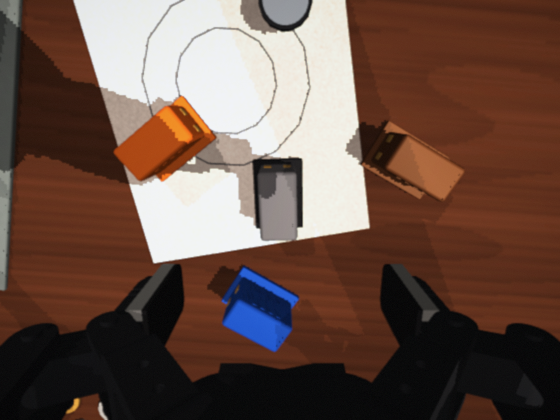

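Wrist view: grey battery at pixel (278,200), with blue (260,305), orange (165,138) and brown (415,160) around it. Fitted sizes are right (56 x 31 mm body, top about 50 mm). Descending.

Request:
play_rows(
  targets=[
    [0,0,-0.3,4,-1.7],
    [0,0,-0.3,8,-1.7],
    [0,0,-0.3,9,-1.7],
    [0,0,-0.3,9,-1.7],
    [0,0,-0.3,9,-1.7],
    [0,0,-0.3,9,-1.7],
  ],
)

```text
clock: 2.4
eef_pos: [593.8, 270.5, 92.6]
tool_rot: [3.14, 0.004, -3.034]
force: [-0.2, 0.5, 1.4]
width: 85.4
gripper_force: 0.0
```

Request:
play_rows(
  targets=[
    [0,0.2,0,2.5,0],
    [0,0.2,0,4.5,0],
    [0,0.2,0,4.5,0],
    [0,0.2,0,4.5,0],
    [1,0.2,0,4.5,0],
    [1,0.2,0,4.5,0],
    [1,0.2,0,4.5,0],
    [1,0.2,0,4.5,0],
    [1,0.2,0,4.5,0],
    [1,0.2,0,4.5,0],
  ],
)

```text
clock: 3.4
eef_pos: [591.2, 269.4, 46.1]
tool_rot: [3.141, 0.001, -3.034]
force: [-0.1, -0.2, 5.8]
width: 29.1
gripper_force: 61.1
```

Request:
play_rows(
  targets=[
    [1,0,0,-3,0],
    [1,0,0,-6,0],
    [1,0,0,-10,0],
    [1,2,-4,-13,4],
    [1,4,-8,-14.5,8],
    [1,6,-12,-14.5,13],
    [1,7.8,-15,-14.5,17.4],
    [1,7.8,-15,-14.5,17.4],
    [1,7.8,-15,-14.5,17.4],
    [1,7.8,-15,-14.5,17.4],
  ],
)

```text
clock: 4.4
eef_pos: [529.4, 112.9, 190.1]
tool_rot: [3.14, -0.0, 2.947]
force: [-0.7, 0.4, -2.4]
width: 29.2
gripper_force: 60.3
```

```bash
python3 - <<'E'
from h import *
np.set_printoptions(precision=2,suppress=True)
M=T();im,P,C=shot('wrist','w2');np.save('P2.npy',P);Z=P[...,2]
s=ctrl.read_state();print(s['eef_pos'],s['tool_rot'],s['width'])
w=(abs(P[...,1]+5)<90)&(P[...,0]>400)&(P[...,0]<670)
def reg(lo,hi,k=3):
    q=cv2.morphologyEx((w&(Z>lo)&(Z<hi)).astype(np.uint8),cv2.MORPH_OPEN,np.ones((k,k)))
    n,l,st,c=cv2.connectedComponentsWithStats(q)
    for i in range(1,n):
        if st[i,4]>60: print((lo,hi),st[i],cv2.minAreaRect(P[l==i][:,:2].astype(np.float32)),np.median(Z[l==i]))
reg(40,52);reg(15,22);reg(170,185);reg(3.5,9)
print('px of axis',proj([655.7,-30.9,176],C))
E
```

```text
[529.41 113.17 190.04] [ 3.14 -0.    2.95] 28.981432217046223
(40, 52) [115 278  68  11 729] ((579.3674926757812, -16.397308349609375), (58.16818618774414, 8.686763763427734), 78.81656646728516) 45.70129908784986
(15, 22) [  94   99   55  170 1597] ((496.9444580078125, -31.58448028564453), (20.27982521057129, 154.10763549804688), 87.63606262207031) 17.770844748737773
(15, 22) [ 172   99   19  172 1502] ((508.20751953125, 23.17223358154297), (17.375293731689453, 156.65618896484375), 75.31880950927734) 17.812896483019244
(3.5, 9) [  88   99   40  179 2172] ((501.54052734375, -45.18770980834961), (15.315587997436523, 169.8314971923828), 79.09143829345703) 5.997977962188656
(3.5, 9) [ 106   98   74  165 8480] ((500.906005859375, -3.329669952392578), (61.505062103271484, 153.52780151367188), 79.91566467285156) 6.0798297913204635
(3.5, 9) [ 118   98   97  216 5303] ((546.9447021484375, 16.82463836669922), (81.46894836425781, 232.81192016601562), 54.16793441772461) 6.028930197783211
px of axis (np.float64(75.69524260412271), np.float64(520.7123126608135))
```

View pics/w2.png

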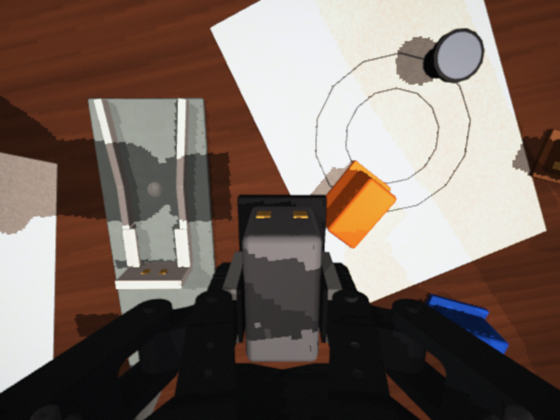

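Dock on the left: stop at (150,283), lips (130,245)/(182,245), catch (153,188), channel clear; battery firmly held. Refining the dock centre line in the stop's frame.

```bash
python3 - <<'E'
from h import *
np.set_printoptions(precision=1,suppress=True)
P=np.load('P2.npy');a=np.radians(-11.2);R2=np.array([[np.cos(a),np.sin(a)],[-np.sin(a),np.cos(a)]])
o=np.array([542.8,-9.2]);L=(P[...,:2]-o)@R2.T;Z=P[...,2]
s=(Z>41)&(Z<52)&(abs(L[...,1])<50)&(L[...,0]>0)&(L[...,0]<60)
print('stop x',np.percentile(L[s][:,0],[2,50,98]),'y',np.percentile(L[s][:,1],[2,50,98]))
for x in(-80,-60,-45,-30,-15,0,10,20):
    q=(abs(L[...,0]-x)<3)&(Z>15)&(Z<21)&(abs(L[...,1])<45);y=L[q][:,1]
    print(x,'right',np.percentile(y[y<0],[3,97]),'left',np.percentile(y[y>0],[3,97]))
q=(abs(L[...,0]+39)<8)&(abs(L[...,1])<10)&(Z>7.2);print('catch',L[q].mean(0),Z[q].max(),q.sum())
M=T();t=np.array([462.4,6.7,0])-M[:3,3];print(M[:3,:3].T@t,ctrl.read_state()['tool_rot'])
E
```

```text
stop x [33.3 36.2 41. ] y [-27.6   1.   28.5]
-80 right [-34.4 -28.4] left [26.8 33. ]
-60 right [-32.2 -26. ] left [25.  30.6]
-45 right [-30.2 -24.1] left [22.8 29.1]
-30 right [-29.9 -23.8] left [22.6 28.7]
-15 right [-29.7 -23.7] left [23.1 29. ]
0 right [-29.6 -18.6] left [18.7 29.2]
10 right [-29.6 -18.7] left [18.7 29.2]
20 right [-29.1 -18.6] left [18.9 29.2]
catch [-39.   -0.1] 10.37299472942209 114
[  45.2 -117.6  189.9] [ 3.1 -0.   2.9]
```

Request:
play_rows(
  targets=[
    [1,2,-4,0,0],
    [1,4,-8,0,0],
    [1,4.5,-11.8,2,0],
    [1,4.5,-11.8,6,0],
    [1,4.5,-11.8,10,0],
    [1,4.5,-11.8,12,0],
    [1,4.5,-11.8,12.5,0],
    [1,4.5,-11.8,12.5,0],
    [1,4.5,-11.8,12.5,0],
  ],
)

```text
clock: 5.35
eef_pos: [462.9, 5.2, 66.0]
tool_rot: [3.141, 0.002, 2.946]
force: [0.1, -0.1, -1.9]
width: 28.7
gripper_force: 60.3
```

Request:
play_rows(
  targets=[
    [1,0,0.1,0.7,0],
    [1,0,0.1,1.2,0],
    [1,0,0.1,1.4,0],
    [1,0,0.1,1.4,0],
    [1,0,0.1,1.4,0],
  ],
)

```text
clock: 5.85
eef_pos: [462.6, 5.6, 51.7]
tool_rot: [3.141, 0.001, 2.945]
force: [-0.1, 0.1, -1.6]
width: 29.0
gripper_force: 60.3
```

Request:
play_rows(
  targets=[
    [1,-0.5,0.1,0,0],
    [1,-1,0.1,0,0],
    [1,-1.5,0.1,0,0],
    [1,-2,0.1,0,0],
    [1,-2.5,0.1,0,0],
    [1,-3,0.1,0,0],
    [1,-3.5,0.1,0,0],
    [1,-4,0.1,0,0],
    [1,-4,0.1,0,0],
  ],
)

```text
clock: 6.75
eef_pos: [503.7, -1.7, 51.5]
tool_rot: [3.141, 0.003, 2.944]
force: [-0.0, -0.9, 1.8]
width: 29.0
gripper_force: 60.9
```

Request:
play_rows(
  targets=[
    [1,-0.5,0,0,0],
    [1,-1,0,0,0],
    [1,-1.5,0,0,0],
    [1,-2,0,0,0],
    [1,-2.5,0,0,0],
    [1,-3,0,0,0],
    [1,-3.4,0,0,0],
    [1,-3.7,0,0,0],
    [1,-3.9,0,0,0],
    [1,-3.9,0,0,0],
  ],
)

```text
clock: 7.75
eef_pos: [541.3, -9.1, 51.3]
tool_rot: [3.141, 0.003, 2.945]
force: [0.3, 0.4, -1.0]
width: 29.1
gripper_force: 60.6
```

Request:
play_rows(
  targets=[
    [1,-0.1,0,0,0],
    [1,-0.2,0,0,0],
    [1,-0.3,0,0,0],
    [1,-0.35,0,0,0],
    [1,-0.35,0,0,0],
  ],
)

```text
clock: 8.25
eef_pos: [543.2, -9.6, 51.2]
tool_rot: [-3.142, -0.0, 2.945]
force: [-0.2, -0.0, -2.7]
width: 28.9
gripper_force: 60.6
```

Request:
play_rows(
  targets=[
    [1,-0.1,0,0,0],
    [1,-0.2,0,0,0],
    [1,-0.3,0,0,0],
    [1,-0.3,0,0,0],
    [1,-0.3,0,0,0],
  ],
)

```text
clock: 8.75
eef_pos: [543.7, -9.7, 51.3]
tool_rot: [-3.141, -0.005, 2.946]
force: [-6.5, 1.4, 4.7]
width: 29.1
gripper_force: 61.4
```

Request:
play_rows(
  targets=[
    [1,-0.1,0,0.0,0],
    [1,-0.2,0,0.0,0],
    [1,-0.3,0,0.0,0],
    [1,-0.3,0,0.0,0],
    [1,0,0,0,0],
    [0.3,0,0,0,0],
    [0.3,0,0,0,0],
    [0.3,0,0,0,0],
  ],
)

```text
clock: 9.55
eef_pos: [547.4, -10.3, 51.5]
tool_rot: [3.141, 0.002, 2.945]
force: [0.0, -0.2, 0.1]
width: 59.8
gripper_force: 0.0
```

Request:
play_rows(
  targets=[
    [0,0,0,-2,0],
    [0,0,0,-5,0],
    [0,0,0,-9,0],
    [0,0,0,-13,0],
    [0,0,0,-17,0],
    [0,0,0,-20,0],
    [0,0,0,-20,0],
    [0,0,0,-20,0],
  ],
)

```text
clock: 10.35
eef_pos: [546.7, -10.4, 251.9]
tool_rot: [3.141, 0.002, 2.945]
force: [0.1, 0.1, -1.0]
width: 85.5
gripper_force: 0.0
```

```bash
python3 - <<'E'
from h import *
np.set_printoptions(precision=2,suppress=True)
print(T()[:3,3],ctrl.read_state()['tool_rot'])
im,P,C=shot('wrist','w3');im2,P2,C2=shot('top','t3')
a=np.radians(-11.2);R2=np.array([[np.cos(a),np.sin(a)],[-np.sin(a),np.cos(a)]]);o=np.array([542.8,-9.2])
L=(P[...,:2]-o)@R2.T;Z=P[...,2];n=(abs(L)<70).all(-1)
for lo,hi,nm in((52,60,'body'),(40,50,'stop'),(9.5,13,'foot')):
    q=n&(Z>lo)&(Z<hi)
    if q.sum(): print(nm,np.percentile(L[q],[2,50,98],axis=0).ravel(),np.median(Z[q]))
q=(abs(L[...,0]+39)<6)&(abs(L[...,1])<6)
print('catch z',np.nanpercentile(Z[q],[5,50,95,100]),L[q&(Z>7.2)].mean(0),(q&(Z>7.2)).sum())
G=P2[...,2];r=(G>168)&(G<190)&(abs(P2[...,0]-656)<40)&(abs(P2[...,1]+30)<40)
print('grip now',cv2.minAreaRect(P2[r][:,:2].astype(np.float32)),np.median(G[r]),'1st block/btn')
u,v=map(int,proj([505,-2,8],C));u=min(max(u,140),420);c=im[max(0,v-100):v+190,u-140:u+140,::-1]
cv2.imwrite('pics/w3c.png',cv2.resize(c,None,fx=2,fy=2))
E
```

```text
[546.71 -10.4  251.88] [3.14 0.   2.94]
body [-25.74 -14.89  -0.72  -0.29  26.96  13.39] 55.9550532299171
stop [-26.55 -27.91  36.08  -0.27  40.72  27.36] 45.81046290435762
foot [-45.29 -24.08 -22.5   -1.28  29.36  21.16] 11.963240117344014
catch z [ 5.78  7.56  9.07 10.06] [-38.7   -0.66] 73
grip now ((0.0, 0.0), (0.0, 0.0), 0.0) nan 1st block/btn
  return _methods._mean(a, axis=axis, dtype=dtype,
  ret = ret.dtype.type(ret / rcount)
```

View pics/w3c.png

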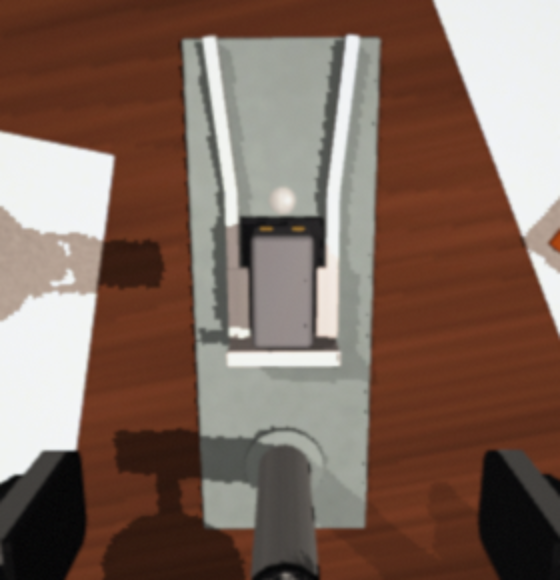

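The battery is home: the catch bump is proud right behind the foot at crop (283,200), and the body sits against the stop (285,355). Now over the grip.

Request:
play_rows(
  targets=[
    [0,-4,0,0,0],
    [0,-8,0,0,0],
    [0,-11.1,0,0,0],
    [0,-11.1,0,0,0],
    [0,-11.1,0,0,0],
    [0,-11.1,0,0,0],
  ],
)

```text
clock: 11.05
eef_pos: [653.5, -31.4, 250.1]
tool_rot: [-3.141, -0.003, 2.946]
force: [-0.1, -0.1, -0.5]
width: 85.3
gripper_force: 0.0
```

```bash
python3 - <<'E'
from h import *
np.set_printoptions(precision=2,suppress=True)
M=T();print(M[:3,3],ctrl.read_state()['tool_rot'])
im,P,C=shot('wrist','w4');Z=P[...,2]
q=(Z>168)&(Z<185)&(abs(P[...,0]-656)<40)&(abs(P[...,1]+31)<40)
q=cv2.morphologyEx(q.astype(np.uint8),cv2.MORPH_OPEN,np.ones((3,3)))>0
p=P[q];l=(p-M[:3,3])@M[:3,:3]
print(q.sum(),np.percentile(l,[1,50,99],axis=0));
for lo,hi in((171,174),(174,180)):
    k=(p[:,2]>lo)&(p[:,2]<hi);print(lo,k.sum(),np.percentile(l[k],[1,50,99],axis=0) if k.any() else '')
E
```

```text
[653.55 -31.37 250.07] [-3.14 -0.    2.95]
2751 [[-15.59 -16.56  71.7 ]
 [ -0.94   2.33  73.4 ]
 [ 11.26  24.15  80.47]]
171 531 [[-12.55 -16.79  76.11]
 [ -0.31  19.29  77.14]
 [ 11.37  24.68  79.  ]]
174 2145 [[-15.76 -16.54  71.64]
 [ -1.59  -1.28  73.12]
 [ 11.06  15.79  75.88]]
```

View pics/w4.png

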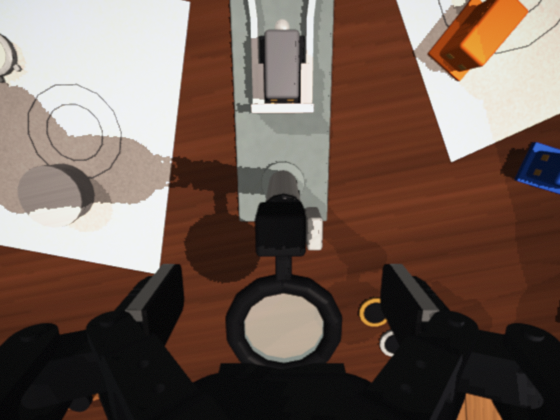

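The grip block is at (282,228) with the button at (314,235), both centred between the fingers. Descending.

Request:
play_rows(
  targets=[
    [0,-0.2,0,2.5,0],
    [0,-0.2,0,5,0],
    [0,-0.2,0,7.5,0],
    [0,-0.2,0,8.5,0],
    [0,-0.2,0,8.5,0],
    [0,-0.2,0,8.5,0],
  ],
)

```text
clock: 11.7
eef_pos: [657.4, -32.0, 167.4]
tool_rot: [3.141, 0.001, 2.945]
force: [0.7, 0.8, -0.1]
width: 85.4
gripper_force: 0.0
```

Request:
play_rows(
  targets=[
    [0.2,0.15,0,0.2,0],
    [1,0.15,0,0.2,0],
    [1,0.15,0,0.2,0],
    [1,0.15,0,0.2,0],
    [1,0.15,0,0.2,0],
    [1,0.15,0,0.2,0],
    [1,0.15,0,0.2,0],
    [1,0.15,0,0.2,0],
  ],
)

```text
clock: 12.5
eef_pos: [656.0, -32.5, 166.3]
tool_rot: [3.141, 0.002, 2.944]
force: [-3.7, -2.4, 9.6]
width: 31.1
gripper_force: 63.1
```

Request:
play_rows(
  targets=[
    [1,0,0,-0.5,0],
    [1,0,0,-1,0],
    [1,0,0,-1.5,0],
    [1,0,0,-2,0],
    [1,0,0,-2.5,0],
    [1,0,0,-3,0],
    [1,0,0,-3,0],
  ],
)

```text
clock: 13.2
eef_pos: [655.9, -32.5, 195.2]
tool_rot: [-3.141, 0.001, 2.945]
force: [1.6, -4.2, -3.0]
width: 31.2
gripper_force: 63.0
```

Request:
play_rows(
  targets=[
    [1,0,0,-0.8,0],
    [1,0,0,-1.6,0],
    [1,0,0,-2.4,0],
    [1,0,0,-3.2,0],
    [1,0,0,-4,0],
    [1,0,0,-4.8,0],
    [1,0,0,-5.6,0],
    [1,0,0,-6.4,0],
    [1,0,0,-6.7,0],
    [1,0,0,-6.7,0],
  ],
)

```text
clock: 14.2
eef_pos: [656.0, -32.5, 261.8]
tool_rot: [-3.141, 0.001, 2.945]
force: [2.4, -5.3, -3.6]
width: 31.4
gripper_force: 62.9
```

Request:
play_rows(
  targets=[
    [1,0,0,-0.1,0],
    [1,0,0,-0.2,0],
    [1,0,0,-0.3,0],
    [1,0,0,-0.4,0],
    [1,0,0,-0.4,0],
  ],
)

```text
clock: 14.7
eef_pos: [656.0, -32.5, 265.4]
tool_rot: [-3.141, 0.001, 2.945]
force: [3.5, -5.1, -2.7]
width: 31.1
gripper_force: 62.9
```

Request:
play_rows(
  targets=[
    [1,0,0,-0.1,0],
    [1,0,0,-0.2,0],
    [1,0,0,-0.3,0],
    [1,0,0,-0.3,0],
    [1,0,0,-0.3,0],
  ],
)

```text
clock: 15.2
eef_pos: [655.9, -32.5, 266.4]
tool_rot: [-3.141, -0.0, 2.945]
force: [5.9, -4.8, -12.9]
width: 31.1
gripper_force: 62.0
```

```bash
python3 - <<'E'
from h import *
np.set_printoptions(precision=1,suppress=True)
im,P,C=shot('scene','s5')
for k in('magnifier','battery'):
    for r in ctrl.trace('scene',k)[:4]: print(k,round(r['confidence'],2),np.nanmedian(P[r['pixels']],0))
im,P,C=shot('wrist');Z=P[...,2]
L=(P[...,:2]-[542.8,-9.2])@np.array([[.981,.194],[-.194,.981]]);
q=(abs(L)<40).all(-1)&(Z>52)&(Z<60);print(np.percentile(L[q],[2,98],axis=0) if q.any() else 'unseen')
q=(abs(L-[-39,0])<6).all(-1);print('catch z',np.percentile(Z[q],[50,98]) if q.any() else '')
s=ctrl.read_state();print(s['force'],s['eef_pos'],s['width'])
E
```

```text
magnifier 0.81 [725.8 -41.5 247.6]
battery 0.68 [659.7 -38.4  14.7]
battery 0.66 [705.2 249.2  33.4]
battery 0.62 [543.8 -20.   51.4]
battery 0.61 [559.3 366.2  29.1]
[[-24.9 -15.3]
 [ 28.1  13.6]]
catch z [7.5 9.6]
[  6.1  -4.8 -12.8] [655.9 -32.5 266.3] 31.579922977277388
```

View pics/s5.png

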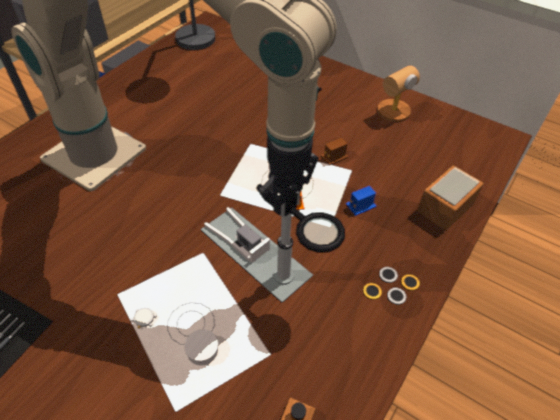

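The mast is fully out: the magnifier at (320,232) has risen about 98 mm. It is held at the hard stop, with the battery docked at (247,237). Handing in.

```bash
python3 -c "
from cell import ctrl
print(ctrl.finish_job())"
```

```text
the job is handed in; nothing more can be done
None
```

The battery is fully home in the dock with the catch up behind it. The mast is held at its second stop by the squeezed grip, and the job is handed in at about 15 s of the 64 s allowed; no verdict came back.

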